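# Face the bird form to the lamp and switch the lamp on

## Task

Get the foam bird ready for painting: with a fingertip on a spoke, gently turn the stand until the bird's beak points straight at the post of the lamp and let it come to rest; only then push the lamp's lever switch all the way over to its far side. Do not touch the foam bird, do not grip, lift or shove the stand across the bench, leave the jar, the can and the brush alone, and finish with the hand clear of everything.

Things in the scene. Friction and masses are not known exactly. Their poses are not given: they have to be found in the camera images.
- stand: heavy loose turning stand (about 3 kg): dark steel foot disc 150 mm across, 18 mm high, with a 36 mm column on it. Origin: centre of the underside on the bench; z up; it carries the turntable, whose axis is the stand's vertical axis.
- turntable: turning part: hub with three level steel spokes, 14 mm thick, centre line 50 mm above the bench, each with a 22 mm black end ball centred 125 mm from the axis. Origin: on the turning axis at spoke height; z up; x = where the beak points. Spokes at 60, 180 and 300 degrees from x about z. Turns both ways, several turns; friction 0.1 N m (about 1 N at a spoke); stays where it is left.
- bird: small pale foam bird form fixed on the turntable's 90 mm plywood disc (60 to 66 mm above the bench); 126 mm from tail to beak tip, 42 mm wide; beak tip 68 mm from the turning axis, 98 mm above the bench, head top 114 mm above it. Origin and axes as the turntable's: x to the beak. Not to be touched.
- lamp: fixed bench lamp beyond the stand: foot disc 100 mm across, upright dark post 36 mm across, tilted metal shade on top, in all about 230 mm high. Origin: centre of the foot on the bench, on the post's axis.
- switch_base: fixed grey housing of the lamp's lever switch, 70 (x) by 50 (y) by 25 mm high, on the bench to the left or to the right of the stand. Origin: centre of its underside; x = the way the lever is pushed, from its near to its far side, roughly away from the robot; z up. The lever's axle lies along y, 22 mm above the bench.
- switch_tip (a point): centre of the 26 mm black ball on the end of the switch lever (a 10 mm steel rod), 75 mm from the axle.
- switch (a joint): lever switch angle in rad: 0 = leaning 0.5 rad from upright towards -x of the housing (off, near side), 1.0 = leaning 0.5 rad towards +x, at its stop (on). Starts at 0 to 0.2. Needs about 1 N at the ball and stays where it is left.
- jar: bystander: loose amber jar, 60 mm across, 85 mm high, standing on the side of the stand where the switch is not. Origin: centre of its underside.
- can: bystander: loose can, 74 mm across, 110 mm high, at the far right. Origin: centre of its underside.
- brush: bystander: loose flat paint brush, about 210 mm long, 42 mm wide, 20 mm thick, lying at the far left, x towards the bristles. Origin: near its middle, at bench height.
Not all that is in view belongs to the job. Leave any yellow look-alike of the lamp alone.

How it is judged (in metres and radians):
On the way, in this order (a step that is already met when the one before it is completed fails the run):
1. the beak points at the lamp's post and the turntable is at rest, the switch still off (y of lamp in the frame of turntable between -0.02 and 0.02 m and x of lamp in the frame of turntable above 0.1 m and angular speed of turntable below 0.05 rad/s and value of joint switch below 0.5 rad), for 0.3 s.
2. the switch lever is pushed over to its far side (y of lamp in the frame of turntable between -0.02 and 0.02 m and x of lamp in the frame of turntable above 0.1 m and angular speed of turntable below 0.05 rad/s and value of joint switch above 0.9 rad), for 0.2 s.
At the end, for the whole second after the job is handed in: The line of the beak passes within 20 mm of the lamp post's axis, the turntable is at rest, the switch lever is over at its far side (0.9 rad or more of 1.0), and the stand is upright (all of step 2 and angle between stand's own z axis and vertical below 0.05 rad); the robot touches nothing.
It fails at once if the foam bird is touched (over 1 N) (contact force between any of the fingers, the arm and bird above 1 N).
It fails at once if the turntable is gripped or pushed hard (over 25 N) (contact force between the fingers and turntable above 25 N).
It fails at once if the stand is lifted (8 mm), tipped or shoved (over 30 mm) (height (world z) of stand above 0.008 m or distance of stand from where it was at the start of the episode above 0.03 m or angle between stand's own z axis and vertical above 0.15 rad).
It fails at once if the jar, can or brush is moved more than 20 mm (distance of any of jar, can, brush from where it was at the start of the episode above 0.02 m).
It also fails if it takes over 61 s, if anything falls off the work surface, if the arm or the gripper's body presses on something with over 40 N, if the wrist force passes 120 N, or if a joint passes its speed limit or range.

## Robot

A 6-joint arm with a two-finger parallel gripper is mounted at the origin on the work surface. World frame = base frame: x ahead of the robot, y to its left, z up, the work surface at z = 0. Lengths are in m, angles in degrees, forces in N, time in s.
With the tool pointing down it reaches from about 0.25 to 0.725 m from the base axis. Payload 4 kg.
Tool frame: the origin (TCP) lies between the finger pads; the fingertips stand robot.nose_length ahead of it and the grasp point (between the pads) is the TCP (robot.nose_length is the distance from the TCP to the fingertips, in m); z points along the fingers, y is the line along which they close (so a half turn about z gives the same grasp; the last joint's range is limited). The gripper opens to 85 mm and grips with 20 to 120 N. Pads are 22 mm wide; open, the fingers measure 114 mm over their backs; the gripper's body (76 mm by 85 mm) begins 54 mm behind the grasp point. The pads swing forward as they close: fully open they stand 13 mm farther back than shut.
Start: joints at [-69.729, 13.785, 0.286, 76.501, 0, 90], TCP at [0.173, -0.469, 0.25] pointing down, gripper open.
Joint ranges: [-155.79, 155.79], [-60.16, 107.12], [-62.33, 73.08], [-114, 123.19], [-81.49, 82.49], [-180, 180]. Speed limits (degrees/s): [159.86, 159.86, 180, 180, 180, 180].

## Interface

Orientations are given as [roll, pitch, yaw] about the fixed x, y, z axes, in that order (R = Rz(yaw) Ry(pitch) Rx(roll)).
In Python, from station import robot gives the robot as it stands.
- The arm moves only by the tool jog_arm, never from a script. Its argument "targets" is a list of rows, each a list of 5 numbers: the opening, from 0 (shut) to 1 (fully open), then the shift along the world's x, y, z in m, then the turn about the world's z in degrees. A call has 1 to 5 rows; each row shifts and turns the commanded pose from where the row before left it; what a row does not reach is not made up. A row lasts 1/12 s, in which the tool goes at most 41.7 mm and 7.16 degrees, less where a joint would pass 70% of its speed; a pose out of reach is approached as far as the arm can. A call with a gripper value outside its range is refused whole. The fingers move at their own pace and stop on an object; the grip force is fixed at half the most. Time passes only in rows, so rows that do not move let the fingers close. It gives the time, the measured TCP pose, the force, the opening and the grip force at its end, in the units of the state.
- robot.state(): the state, without advancing time (a new reading comes with each control period).
- robot.camera(name): name is "scene" or "top"; returns the picture (420x560x3 uint8, red, green, blue); there is no depth.
- robot.get_calibration(name): a dict with "K" (3x3 intrinsics, pixels), "rvec" (rotation vector, rad) and "tvec" (3), from world to camera coordinates, as OpenCV has them. Camera axes: x right, y down, z forward; pixel columns grow to the right and rows downward; lengths in m; the calibration is good to about 2 mm. A picture is of the moment at which its call begins. get_calibration takes no time and is no camera call.
- robot.hand_in(): hands the job in; it is judged then, once.
The state is a dict: "t": time; "joint_positions": joint angles; "dq": joint speeds; "effort": joint torques, N m; "tool_pos": TCP position; "ee_rot": TCP orientation; "ft_force": force on the tool from outside, world axes, zero at the start; "torque": the same for the moment, N m; "opening": finger opening in m; "grasp_force": force on a finger pad.
Only numpy, scipy, OpenCV 4.12 (cv2) and the standard library are available. Lean on these libraries where they do the work, as an engineer would, in place of code of your own. Each camera call takes 0.05 s, during which the arm holds its last target. There are 200 camera calls.

## Working session

There is one attempt and no reset: what is moved stays moved. The work goes in short steps, Python scripts to look and compute and a tool call to move; the robot and the scene stay as the last step left them, time stands still between calls to the robot, and variables do not carry over. Pictures are saved under pics/ and viewed, at most 11 in all, crops included, and the job is handed in when it is done.

Besides the shell and the picture viewer there is one more tool, called by a JSON object that holds its "fn" and its "kwargs", one argument or row to a line. jog_arm: Moves the arm, as the interface text tells. Its arguments: {"type":"object","properties":{"targets":{"type":"array","items":{"type":"array","items":{"type":"number"}}}},"required":["targets"]}

```bash
mkdir -p pics
python3 - <<'E'
from station import robot
import cv2
for n in("scene","top"):
    cv2.imwrite(f"pics/{n}0.png",robot.camera(n)[:,:,::-1]); c=robot.get_calibration(n); print(n,c)
s=robot.state(); print(s['t'],s['tool_pos'],s['ee_rot'],s['opening'],robot.nose_length)
E
```

```text
scene {'K': array([[380.67261041,   0.        , 277.93113752],
       [  0.        , 380.67261041, 215.45813275],
       [  0.        ,   0.        ,   1.        ]]), 'rvec': array([ 2.54326771,  0.63726917, -0.18186207]), 'tvec': array([-0.59650388, -0.21751457,  1.02285275])}
top {'K': array([[394.48126182,   0.        , 281.9503214 ],
       [  0.        , 394.48126182, 209.02092756],
       [  0.        ,   0.        ,   1.        ]]), 'rvec': array([ 2.19353297, -2.19958487,  0.10116573]), 'tvec': array([0.00884794, 0.66642509, 0.98944999])}
0.1 [ 0.17306064 -0.46852931  0.24949389] [-1.79891088e+02  2.79358299e-04  2.02736186e+01] 0.08557234979209728 0.019
```

View pics/scene0.png

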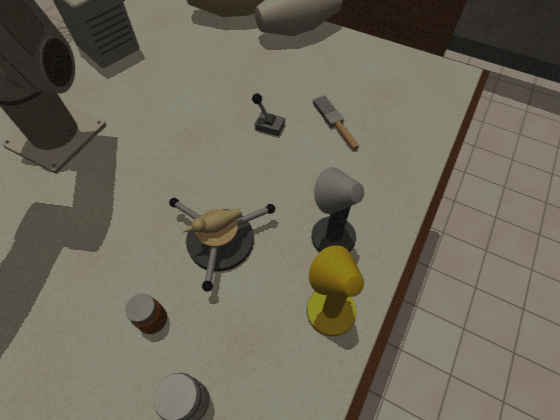

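View pics/top0.png

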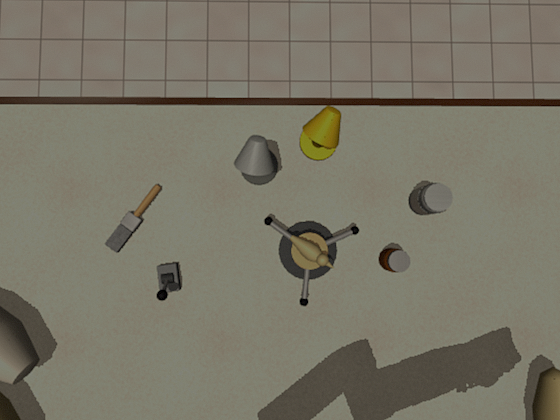

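The top view shows the stand axis near (308,250) with balls at (268,220), (355,230) and (304,302). The beak points lower right, opposite the upper-left spoke. The grey lamp foot is near (259,165), the lever ball at (162,295) and the jar at (398,260). Next I'll compute the positions and check them in the scene view.

```bash
cat > h.py <<'E'
from station import robot
import numpy as np, cv2
def cal(n):
    c=robot.get_calibration(n); return c["K"],cv2.Rodrigues(c["rvec"])[0],c["tvec"]
def bp(n,px,z):
    K,R,t=cal(n); d=R.T@np.linalg.solve(K,np.array([*px,1.])); o=-R.T@t
    return o+d*(z-o[2])/d[2]
def pj(n,p):
    K,R,t=cal(n); q=K@(R@np.asarray(p)+t); return q[:2]/q[2]
def ballcent(n,px,r=9):
    im=robot.camera(n) if isinstance(n,str) else n
    x,y=map(int,px); w=im[y-r:y+r+1,x-r:x+r+1].max(2).astype(float)
    m=w<40
    k,l,s,c=cv2.connectedComponentsWithStats(m.astype(np.uint8))
    if k<2: return px
    i=1+np.argmax(s[1:,4]); return c[i]+[x-r,y-r]
E
python3 - <<'E'
from h import *
np.set_printoptions(precision=4,suppress=True)
T=cv2.imread("pics/top0.png");S=cv2.imread("pics/scene0.png")
B={}
for n,im,P in(("top",T,[(268,220),(355,230),(304,302)]),("scene",S,[(271,209),(174,203),(207,286)])):
    W=[]
    for p in P:
        c=ballcent(im,p,6); W.append(bp(n,c,.05)[:2]); print(n,p,c,W[-1])
    W=np.array(W); m=W.mean(0); print("centre",m,"r",np.linalg.norm(W-m,axis=1),np.degrees(np.arctan2(*(W-m).T[::-1])))
for n,p,z,k in(("top",(259,165),0,"lamp"),("scene",(334,237),0,"lamp"),("top",(162,295),.088,"tip"),("scene",(257,99),.088,"tip"),("top",(170,277),.02,"base"),("scene",(270,124),.02,"base"),("top",(398,260),.085,"jar"),("scene",(142,308),.085,"jar"),("top",(333,268),.098,"beak")):
    print(k,n,bp(n,p,z))
a=cv2.resize(T[130:310,140:420],None,fx=2,fy=2,interpolation=2)
b=cv2.resize(S[80:300,160:370],None,fx=1,fy=1)
a=cv2.convertScaleAbs(a,alpha=1.6);cv2.imwrite("pics/t1.png",a)
b=cv2.convertScaleAbs(cv2.resize(b,None,fx=2.6,fy=2.6,interpolation=2),alpha=1.6);cv2.imwrite("pics/s1.png",b)
E
```

```text
top (268, 220) [268.0217 220.3261] [0.6364 0.0424]
top (355, 230) [354.5581 229.5814] [ 0.6127 -0.1738]
top (304, 302) [303.4889 301.5111] [ 0.4363 -0.0446]
centre [ 0.5618 -0.0586] r [0.1256 0.1259 0.1263] [ 53.5634 -66.1438 173.6189]
scene (271, 209) [270.5091 208.1818] [0.6368 0.041 ]
scene (174, 203) [172.9574 201.617 ] [ 0.4355 -0.0466]
scene (207, 286) [207.125 285.5  ] [ 0.6125 -0.175 ]
centre [ 0.5616 -0.0602] r [0.126  0.1268 0.1256] [ 53.386  173.8262 -66.084 ]
lamp top [0.7848 0.0668 0.    ]
lamp scene [0.7846 0.0678 0.    ]
tip top [0.4599 0.2912 0.088 ]
tip scene [0.4627 0.2886 0.088 ]
base top [0.4949 0.2907 0.02  ]
base scene [0.4998 0.2858 0.02  ]
jar top [ 0.5387 -0.2702  0.085 ]
jar scene [ 0.5437 -0.2749  0.085 ]
beak top [ 0.5215 -0.1113  0.098 ]
```

View pics/t1.png

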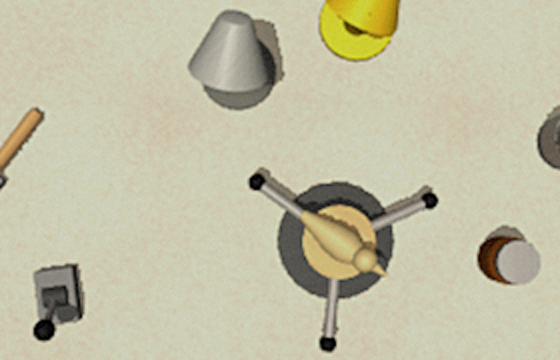

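View pics/s1.png

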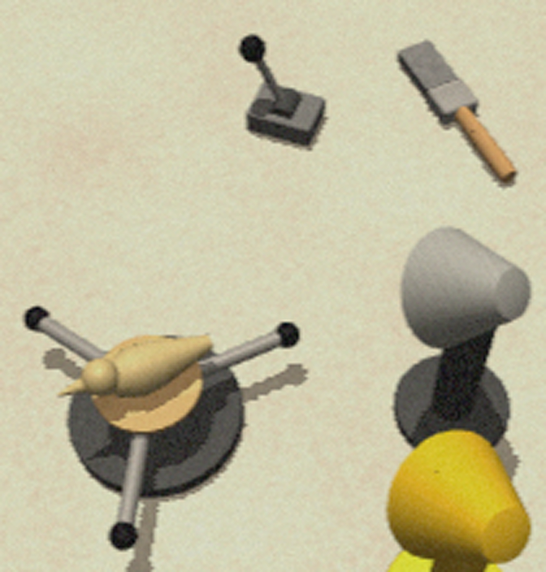

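Both views agree: axis (0.562,-0.059), beak at -126.5°, lamp (0.785,0.067) at a bearing of 29.6°. That means a turn of +156° CCW, which I'll do by pushing the near spoke (173.7°) from its +y side.

{"fn": "jog_arm", "kwargs": {
  "targets": [
    [0,0.021,0.031,0,0],
    [0,0.021,0.031,0,0],
    [0,0.021,0.031,0,0],
    [0,0.021,0.031,0,0],
    [0,0.021,0.031,0,0]
  ]
}}

```text
t: 0.52
tool_pos: [0.2785, -0.3124, 0.2499]
ee_rot: [-180.0, 0.0, 20.2]
ft_force: [0.8, -1.1, 0.2]
opening: 0.0254
grasp_force: 0.0
```

{"fn": "jog_arm", "kwargs": {
  "targets": [
    [0,0.021,0.031,0,0],
    [0,0.021,0.031,0,0],
    [0,0.021,0.031,0,0],
    [0,0.021,0.031,0,0],
    [0,0.021,0.031,0,0]
  ]
}}

```text
t: 0.93
tool_pos: [0.3836, -0.1572, 0.2501]
ee_rot: [-180.0, 0.0, 20.3]
ft_force: [0.8, 0.3, -0.4]
opening: 0.0001
grasp_force: 0.0
```

{"fn": "jog_arm", "kwargs": {
  "targets": [
    [0,0.021,0.031,0,0],
    [0,0.021,0.031,0,0],
    [0,0.021,0.031,0,0],
    [0,0.021,0.031,0,0],
    [0,0.021,0.031,0,0]
  ]
}}

```text
t: 1.35
tool_pos: [0.4886, -0.0022, 0.25]
ee_rot: [-180.0, 0.0, 20.3]
ft_force: [0.9, -1.3, -0.0]
opening: 0.0001
grasp_force: 0.0
```

{"fn": "jog_arm", "kwargs": {
  "targets": [
    [0,0,0,-0.036,0],
    [0,0,0,-0.036,0],
    [0,0,0,-0.036,0],
    [0,0,0,-0.02,0],
    [0,0,0,0,0]
  ]
}}

```text
t: 1.77
tool_pos: [0.4838, -0.0037, 0.1171]
ee_rot: [-179.8, 0.6, 20.3]
ft_force: [-1.0, -0.5, 0.6]
opening: -0.0001
grasp_force: 0.0
```

{"fn": "jog_arm", "kwargs": {
  "targets": [
    [0,0,0,-0.024,0],
    [0,0,0,-0.02,0],
    [0,0,0,-0.01,0],
    [0,0,0,0,0]
  ]
}}

```text
t: 2.1
tool_pos: [0.487, -0.0041, 0.0672]
ee_rot: [-179.9, 0.2, 20.3]
ft_force: [0.3, 1.0, 0.6]
opening: -0.0001
grasp_force: 0.0
```

Run:
```python
from h import *
print(robot.state()['tool_pos'])
a=np.radians(np.linspace(143,303,31)); P=np.c_[.5617+.092*np.cos(a),-.0594+.092*np.sin(a)]
for q in np.round(np.diff(np.round(P,3),axis=0),3): print(list(q))
```

```text
[ 0.48701064 -0.00411792  0.06718412]
[np.float64(-0.005), np.float64(-0.007)]
[np.float64(-0.004), np.float64(-0.008)]
[np.float64(-0.003), np.float64(-0.007)]
[np.float64(-0.003), np.float64(-0.009)]
[np.float64(-0.002), np.float64(-0.008)]
[np.float64(-0.001), np.float64(-0.008)]
[np.float64(0.0), np.float64(-0.009)]
[np.float64(0.0), np.float64(-0.008)]
[np.float64(0.001), np.float64(-0.009)]
[np.float64(0.002), np.float64(-0.008)]
[np.float64(0.003), np.float64(-0.008)]
[np.float64(0.004), np.float64(-0.008)]
[np.float64(0.004), np.float64(-0.008)]
[np.float64(0.005), np.float64(-0.007)]
[np.float64(0.005), np.float64(-0.006)]
[np.float64(0.007), np.float64(-0.006)]
[np.float64(0.006), np.float64(-0.006)]
[np.float64(0.007), np.float64(-0.004)]
[np.float64(0.008), np.float64(-0.004)]
[np.float64(0.008), np.float64(-0.004)]
[np.float64(0.008), np.float64(-0.002)]
[np.float64(0.008), np.float64(-0.002)]
[np.float64(0.009), np.float64(-0.001)]
[np.float64(0.008), np.float64(0.0)]
[np.float64(0.009), np.float64(0.0)]
[np.float64(0.008), np.float64(0.002)]
[np.float64(0.009), np.float64(0.002)]
[np.float64(0.008), np.float64(0.003)]
[np.float64(0.007), np.float64(0.003)]
[np.float64(0.008), np.float64(0.004)]
```

{"fn": "jog_arm", "kwargs": {
  "targets": [
    [0,-0.005,-0.007,0,0],
    [0,-0.004,-0.008,0,0],
    [0,-0.003,-0.007,0,0],
    [0,-0.003,-0.009,0,0],
    [0,-0.002,-0.008,0,0]
  ]
}}

```text
t: 2.52
tool_pos: [0.4717, -0.044, 0.0694]
ee_rot: [180.0, -0.1, 20.2]
ft_force: [0.6, 0.8, 1.1]
opening: -0.0002
grasp_force: 0.6
```

{"fn": "jog_arm", "kwargs": {
  "targets": [
    [0,-0.001,-0.008,0,0],
    [0,0,-0.009,0,0],
    [0,0,-0.008,0,0],
    [0,0.001,-0.009,0,0],
    [0,0.002,-0.008,0,0]
  ]
}}

```text
t: 2.93
tool_pos: [0.4738, -0.0859, 0.0687]
ee_rot: [180.0, -0.1, 20.3]
ft_force: [1.1, 1.9, 3.6]
opening: -0.0001
grasp_force: 1.6
```

Run:
```python
from h import *
s=robot.state();print(s['tool_pos'],s['ft_force'])
T=robot.camera("top")[:,:,::-1];S=robot.camera("scene")[:,:,::-1]
f=lambda i,k:cv2.convertScaleAbs(cv2.resize(i,(400,400),interpolation=2),alpha=1.6)
cv2.imwrite("pics/m1.png",np.hstack([f(T[160:340,220:400],2),f(S[150:310,120:280],2)]))
```

```text
[ 0.47379018 -0.08594572  0.06866184] [1.1378258  1.87846758 3.58945565]
```

View pics/m1.png

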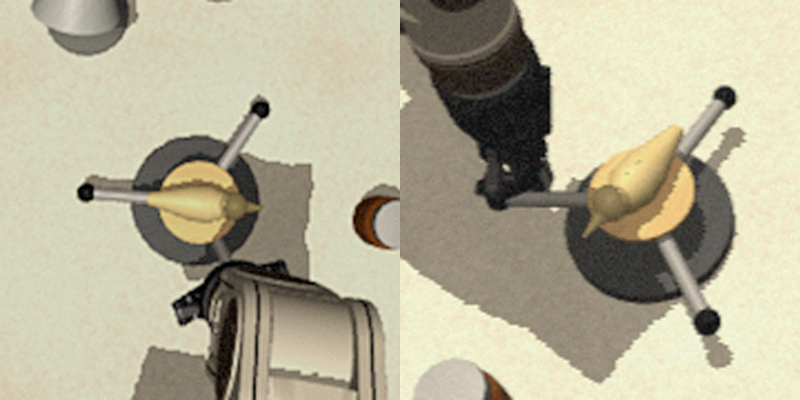

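The table has turned about 33°, with the finger on the near spoke inside the ball. I'll lower slightly for a better hold and keep pushing along the arc.

{"fn": "jog_arm", "kwargs": {
  "targets": [
    [0,0.003,-0.008,-0.002,0],
    [0,0.004,-0.008,-0.001,0],
    [0,0.004,-0.008,-0.001,0],
    [0,0.005,-0.007,0,0],
    [0,0.005,-0.006,0,0]
  ]
}}

```text
t: 3.45
tool_pos: [0.494, -0.1226, 0.0637]
ee_rot: [-179.9, 0.1, 20.3]
ft_force: [-0.8, 0.8, 1.2]
opening: -0.0001
grasp_force: 0.6
```

{"fn": "jog_arm", "kwargs": {
  "targets": [
    [0,0.007,-0.006,0,0],
    [0,0.006,-0.006,0,0],
    [0,0.007,-0.004,0,0],
    [0,0.008,-0.004,0,0],
    [0,0.008,-0.004,0,0]
  ]
}}

```text
t: 3.87
tool_pos: [0.5307, -0.1464, 0.064]
ee_rot: [-180.0, 0.0, 20.3]
ft_force: [-0.4, 1.2, 0.1]
opening: 0.0002
grasp_force: 0.6
```

Run:
```python
from h import *
s=robot.state();print(s['tool_pos'],s['ft_force'])
T=robot.camera("top")[:,:,::-1];S=robot.camera("scene")[:,:,::-1]
f=lambda i,k:cv2.convertScaleAbs(cv2.resize(i,(400,400),interpolation=2),alpha=1.6)
cv2.imwrite("pics/m2.png",np.hstack([f(T[160:340,220:400],2),f(S[150:310,120:280],2)]))
```

```text
[ 0.53067669 -0.14635377  0.0640252 ] [-0.43605734  1.15680765  0.11919534]
```

View pics/m2.png

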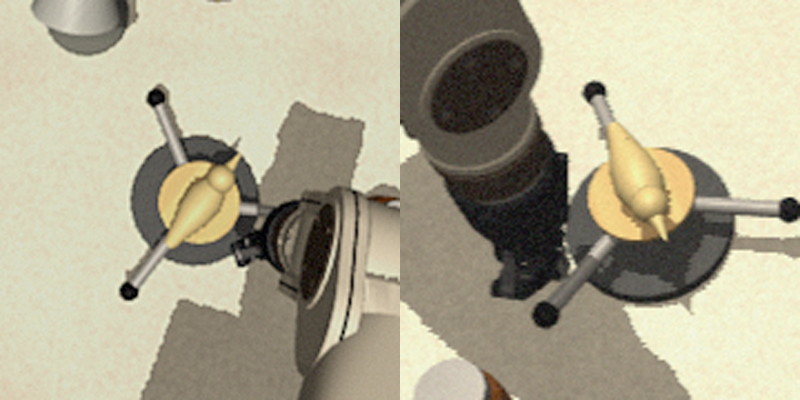

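The beak is now at about -38°, so about 68° remain. Continuing, then measuring from the visible balls.

{"fn": "jog_arm", "kwargs": {
  "targets": [
    [0,0.008,-0.002,0,0],
    [0,0.008,-0.002,0,0],
    [0,0.009,-0.001,0,0],
    [0,0.008,0,0,0],
    [0,0.009,0,0,0]
  ]
}}

```text
t: 4.38
tool_pos: [0.5726, -0.1509, 0.0641]
ee_rot: [-180.0, 0.0, 20.3]
ft_force: [-1.6, 1.2, 0.3]
opening: 0.0001
grasp_force: 0.6
```

{"fn": "jog_arm", "kwargs": {
  "targets": [
    [0,0.008,0.002,0,0],
    [0,0.009,0.002,0,0],
    [0,0.008,0.003,0,0],
    [0,0.004,0.002,0,0],
    [0,0,0,0,0]
  ]
}}

```text
t: 4.8
tool_pos: [0.6027, -0.1415, 0.0643]
ee_rot: [180.0, -0.1, 20.3]
ft_force: [0.4, -0.1, 0.1]
opening: 0.0002
grasp_force: 0.0
```

```bash
cat >> h.py <<'E'
def look(name):
    s=robot.state();print(s['t'],s['tool_pos'],s['ft_force'])
    T=robot.camera("top")[:,:,::-1];S=robot.camera("scene")[:,:,::-1]
    f=lambda i:cv2.convertScaleAbs(cv2.resize(i,(400,400),interpolation=2),alpha=1.6)
    cv2.imwrite(f"pics/{name}.png",np.hstack([f(T[160:340,220:400]),f(S[150:310,120:280])]))
    np.save("/tmp/T.npy",T);np.save("/tmp/S.npy",S)
    # best turntable angle (mod 120) from dark ball discs, axis refined
    best=[]
    for th in np.arange(-60,60,.5):
        v=0
        for k in range(3):
            a=np.radians(th+120*k)
            p=[.5617+.1255*np.cos(a),-.0594+.1255*np.sin(a),.05]
            for n,im in(("top",T),("scene",S)):
                u,w=pj(n,p); w0=im.max(2)
                g=w0[int(w)-2:int(w)+4,int(u)-2:int(u)+4]; v+=min(g.mean(),120)
        best.append((v,th))
    best.sort(); print("beak angle mod120 (spoke+60):",[(round(t+60,1),int(v)) for v,t in best[:6]])
E
python3 -c "from h import *; look('m3')"
```

```text
4.8 [ 0.6026921  -0.14149167  0.0643467 ] [ 0.37905287 -0.13447146  0.06900809]
beak angle mod120 (spoke+60): [(np.float64(9.0), 162), (np.float64(9.5), 164), (np.float64(8.5), 167), (np.float64(10.5), 174), (np.float64(10.0), 178), (np.float64(7.5), 183)]
```

View pics/m3.png

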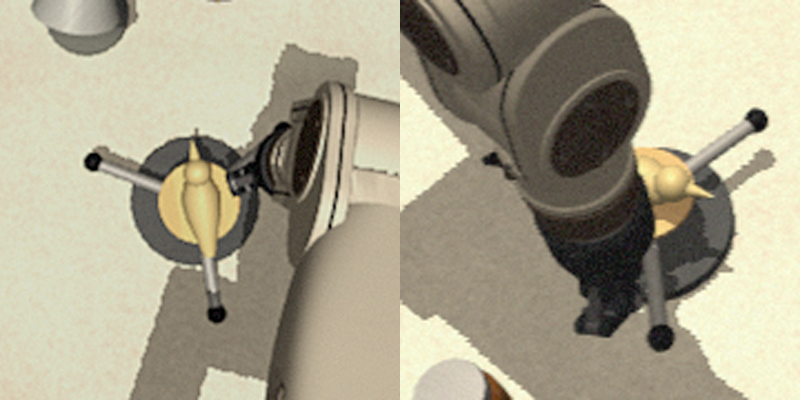

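The beak is at about 9°, so about 20° more. I'll push slowly and a little short.

{"fn": "jog_arm", "kwargs": {
  "targets": [
    [0,0.007,0.004,0,0],
    [0,0.007,0.005,0,0],
    [0,0.006,0.005,0,0],
    [0,0.003,0.003,0,0],
    [0,0,0,0,0]
  ]
}}

```text
t: 5.32
tool_pos: [0.6255, -0.124, 0.0644]
ee_rot: [180.0, -0.1, 20.4]
ft_force: [0.3, -0.3, 0.9]
opening: 0.0001
grasp_force: 0.0
```

```bash
python3 -c "from h import *; look('m4')"
```

```text
5.3167 [ 0.6255223  -0.12399398  0.06439407] [ 0.27198666 -0.29495989  0.87853684]
beak angle mod120 (spoke+60): [(np.float64(27.5), 124), (np.float64(27.0), 133), (np.float64(28.0), 134), (np.float64(28.5), 138), (np.float64(26.5), 148), (np.float64(29.0), 165)]
```

{"fn": "jog_arm", "kwargs": {
  "targets": [
    [0,0.002,0.002,0,0],
    [0,0.001,0.001,0,0],
    [0,0,0,0,0],
    [0,-0.008,-0.009,0,0],
    [0,-0.008,-0.009,0,0]
  ]
}}

```text
t: 5.83
tool_pos: [0.611, -0.1403, 0.0643]
ee_rot: [180.0, -0.0, 20.3]
ft_force: [-0.1, -0.3, 0.7]
opening: -0.0
grasp_force: 0.0
```

{"fn": "jog_arm", "kwargs": {
  "targets": [
    [0,0,-0.004,0.01,0],
    [0,0,0,0.036,0],
    [0,0,0,0.036,0],
    [0,0,0,0.036,0],
    [0,0,0,0.036,0]
  ]
}}

```text
t: 6.25
tool_pos: [0.6106, -0.145, 0.221]
ee_rot: [180.0, -0.0, 20.2]
ft_force: [2.0, 0.2, -0.3]
opening: 0.0
grasp_force: 0.0
```

{"fn": "jog_arm", "kwargs": {
  "targets": [
    [0,-0.036,0,0.01,0],
    [0,-0.036,0,0,0],
    [0,-0.036,0,0,0],
    [0,-0.036,0,0,0],
    [0,-0.036,0,0,0]
  ]
}}

```text
t: 6.67
tool_pos: [0.4293, -0.1445, 0.2292]
ee_rot: [179.9, -0.1, 20.2]
ft_force: [-0.4, -0.7, 0.3]
opening: -0.0001
grasp_force: 0.0
```

Run:
```python
from h import *
look('m5')
T=np.load("/tmp/T.npy");S=np.load("/tmp/S.npy")
g=lambda i:cv2.convertScaleAbs(cv2.resize(i,(400,400),interpolation=2),alpha=1.6)
cv2.imwrite("pics/f5.png",np.hstack([g(T[130:330,150:350]),g(S[70:290,150:370])]))
```

```text
6.6667 [ 0.42925909 -0.14450485  0.22920335] [-0.42521713 -0.68386302  0.25522813]
beak angle mod120 (spoke+60): [(np.float64(28.5), 116), (np.float64(29.5), 124), (np.float64(29.0), 125), (np.float64(30.0), 127), (np.float64(28.0), 130), (np.float64(27.5), 149)]
```

View pics/f5.png

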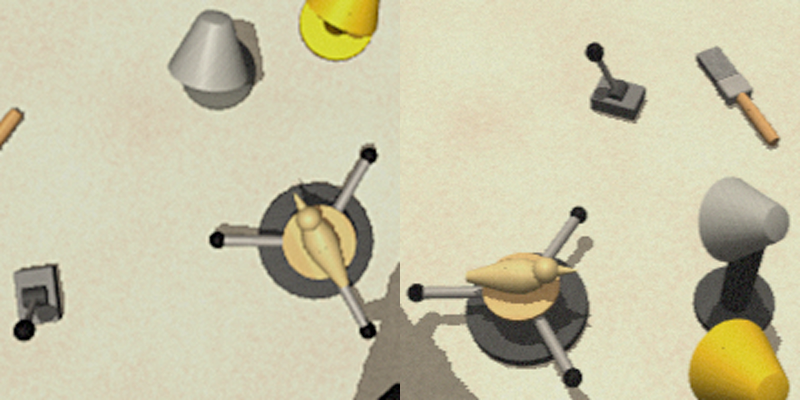

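The beak points at the grey lamp post (about 29° against 29.6°), with the turntable at rest and the switch still off. Next is the switch.

{"fn": "jog_arm", "kwargs": {
  "targets": [
    [0,-0.005,0.036,0,-7],
    [0,-0.005,0.036,0,-7],
    [0,-0.005,0.036,0,-6],
    [0,-0.005,0.036,0,0],
    [0,-0.005,0.036,0,0]
  ]
}}

```text
t: 7.18
tool_pos: [0.4078, 0.0201, 0.2294]
ee_rot: [-179.4, -0.1, 2.4]
ft_force: [0.1, -0.2, 0.5]
opening: 0.0002
grasp_force: 0.0
```

{"fn": "jog_arm", "kwargs": {
  "targets": [
    [0,0,0.036,0,0],
    [0,0,0.036,0,0],
    [0,0,0.036,0,0],
    [0,0,0.036,0,0],
    [0,0,0.036,0,0]
  ]
}}

```text
t: 7.6
tool_pos: [0.4201, 0.0947, 0.2284]
ee_rot: [-174.6, 0.0, 9.2]
ft_force: [-0.2, -0.6, -0.1]
opening: -0.0003
grasp_force: 0.0
```

{"fn": "jog_arm", "kwargs": {
  "targets": [
    [0,0,0.036,0,0],
    [0,0,0.036,0,0],
    [0,0,0,-0.035,0],
    [0,0,0,-0.035,0],
    [0,0,0,0,0]
  ]
}}

```text
t: 8.02
tool_pos: [0.423, 0.1263, 0.1525]
ee_rot: [-172.9, 0.8, 12.1]
ft_force: [-1.3, -0.3, -1.2]
opening: 0.0001
grasp_force: 0.0
```

{"fn": "jog_arm", "kwargs": {
  "targets": [
    [0,0,0,-0.03,0],
    [0,0,0,-0.03,0],
    [0,0,0,-0.012,0],
    [0,0,0,0,0],
    [0,0,0,0,0]
  ]
}}

```text
t: 8.43
tool_pos: [0.4277, 0.1269, 0.087]
ee_rot: [-172.9, 0.1, 12.0]
ft_force: [-0.2, -0.3, 0.9]
opening: 0.0
grasp_force: 0.0
```

A joint range stopped the move (y only 0.127, and the tool is tilted). Checking the joints.

Run:
```python
from station import robot
s=robot.state();print(s['joint_positions'],s['tool_pos'],s['ee_rot'])
```

```text
[ 11.99275158  16.35241975 -23.25739785  50.50715742   7.11731302
 179.94317425] [0.42770757 0.12689196 0.0869619 ] [-1.72882575e+02  1.09934168e-01  1.20491396e+01]
```

Joint 6 is at its 180° limit. I'll rise and turn the yaw up towards 90°, which frees it and still gives a square face.

{"fn": "jog_arm", "kwargs": {
  "targets": [
    [0,0,0,0.03,7],
    [0,0,0,0.03,7],
    [0,0,0,0.03,7],
    [0,0,0,0.03,7],
    [0,0,0,0,7]
  ]
}}

```text
t: 8.85
tool_pos: [0.4317, 0.1277, 0.215]
ee_rot: [-173.4, -0.7, 47.4]
ft_force: [1.2, -0.0, 0.4]
opening: -0.0
grasp_force: 0.0
```

{"fn": "jog_arm", "kwargs": {
  "targets": [
    [0,0,0,0,7],
    [0,0,0,0,7],
    [0,0,0,0,7],
    [0,0,0,0,7],
    [0,0,0,0,7]
  ]
}}

```text
t: 9.27
tool_pos: [0.4285, 0.127, 0.209]
ee_rot: [-173.1, -0.0, 82.4]
ft_force: [0.2, 0.1, -1.0]
opening: -0.0001
grasp_force: 0.0
```

{"fn": "jog_arm", "kwargs": {
  "targets": [
    [0,0,0,0,7],
    [0,0,0,0,0],
    [0,0,0,0,0]
  ]
}}

```text
t: 9.52
tool_pos: [0.4282, 0.1271, 0.2082]
ee_rot: [-173.1, 0.0, 88.9]
ft_force: [0.5, 0.5, 0.2]
opening: -0.0001
grasp_force: 0.0
```

{"fn": "jog_arm", "kwargs": {
  "targets": [
    [0,-0.006,0.0325,0,0],
    [0,-0.006,0.0325,0,0],
    [0,-0.006,0.0325,0,0],
    [0,-0.006,0.0325,0,0],
    [0,-0.006,0.0325,0,0]
  ]
}}

```text
t: 9.93
tool_pos: [0.3972, 0.2905, 0.2076]
ee_rot: [-173.0, 0.0, 88.8]
ft_force: [0.4, -1.3, 0.9]
opening: -0.0002
grasp_force: 0.0
```

{"fn": "jog_arm", "kwargs": {
  "targets": [
    [0,0,0,-0.035,0],
    [0,0,0,-0.035,0],
    [0,0,0,-0.03,0],
    [0,0,0,-0.018,0],
    [0,0,0,0,0]
  ]
}}

```text
t: 10.35
tool_pos: [0.3948, 0.2875, 0.0853]
ee_rot: [-172.6, 0.3, 88.9]
ft_force: [0.4, -0.1, 0.1]
opening: -0.0001
grasp_force: 0.0
```

Run:
```python
from h import *
s=robot.state();print(s['tool_pos'],s['ee_rot'],s['joint_positions'])
T=robot.camera("top")[:,:,::-1];S=robot.camera("scene")[:,:,::-1]
g=lambda i:cv2.convertScaleAbs(cv2.resize(i,(400,400),interpolation=2),alpha=1.6)
cv2.imwrite("pics/w1.png",np.hstack([g(T[220:360,100:240]),g(S[50:190,190:330])]))
```

```text
[0.394847   0.28751582 0.08526636] [-172.5665282     0.31546672   88.89760253] [ 33.74294791  24.77604289 -10.6635178   60.85047935   3.98178664
 124.6469666 ]
```

View pics/w1.png

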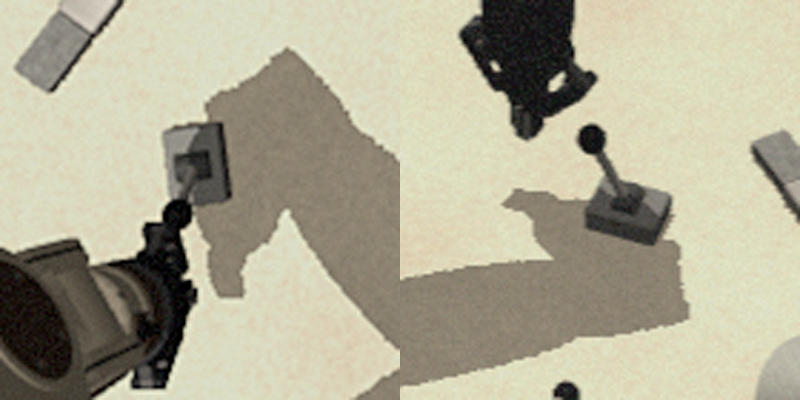

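The fingertip is lined up behind the lever ball, and the housing yaw is about +5°. Pushing along that direction.

{"fn": "jog_arm", "kwargs": {
  "targets": [
    [0,0.01,0.001,0,0],
    [0,0.01,0.001,0,0],
    [0,0.008,0.001,0,0],
    [0,0.008,0.001,0,0],
    [0,0.008,0.001,0,0]
  ]
}}

```text
t: 10.87
tool_pos: [0.4418, 0.2946, 0.0901]
ee_rot: [-172.9, -0.0, 89.0]
ft_force: [-4.4, 0.2, 3.9]
opening: -0.0001
grasp_force: 2.0
```

{"fn": "jog_arm", "kwargs": {
  "targets": [
    [0,0.008,0.001,0,0],
    [0,0.008,0.001,0,0],
    [0,0.008,0,0,0],
    [0,0.008,0.001,0,0],
    [0,0.008,0.001,0,0]
  ]
}}

```text
t: 11.28
tool_pos: [0.4823, 0.2983, 0.0885]
ee_rot: [-173.0, 0.1, 89.0]
ft_force: [-0.5, 0.9, 0.7]
opening: -0.0002
grasp_force: 0.5
```

Run:
```python
from h import *
s=robot.state();print(s['tool_pos'],s['ee_rot'],s['ft_force'])
T=robot.camera("top")[:,:,::-1];S=robot.camera("scene")[:,:,::-1]
g=lambda i:cv2.convertScaleAbs(cv2.resize(i,(400,400),interpolation=2),alpha=1.6)
cv2.imwrite("pics/w2.png",np.hstack([g(T[220:360,100:240]),g(S[50:190,190:330])]))
```

```text
[0.4823299  0.29829393 0.08854019] [-1.72960484e+02  5.74367585e-02  8.90309897e+01] [-0.50232405  0.93995225  0.72291293]
```

View pics/w2.png

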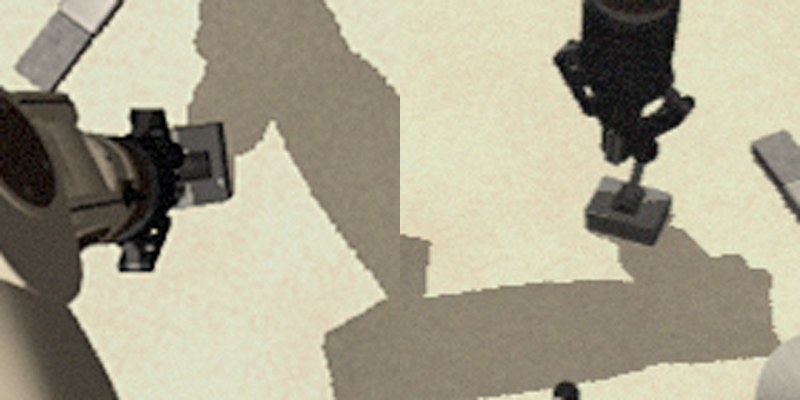

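The lever is over to about mid-way or more, with the ball just ahead of the finger. Continuing gently while watching the force.

{"fn": "jog_arm", "kwargs": {
  "targets": [
    [0,0.006,0,0,0],
    [0,0.006,0.001,0,0],
    [0,0.004,0,0,0],
    [0,0,0,0,0]
  ]
}}

```text
t: 11.72
tool_pos: [0.498, 0.2989, 0.088]
ee_rot: [-172.9, 0.1, 89.0]
ft_force: [-0.0, 0.9, 0.5]
opening: -0.0001
grasp_force: 0.0
```

{"fn": "jog_arm", "kwargs": {
  "targets": [
    [0,0.003,0,0,0],
    [0,0.003,0,0,0],
    [0,0,0,0,0]
  ]
}}

```text
t: 11.97
tool_pos: [0.5034, 0.299, 0.0882]
ee_rot: [-172.9, 0.1, 89.0]
ft_force: [-0.9, -0.0, -0.7]
opening: 0.0
grasp_force: 0.1
```

{"fn": "jog_arm", "kwargs": {
  "targets": [
    [0,0.003,0,0,0],
    [0,0.003,0,0,0],
    [0,0,0,0,0]
  ]
}}

```text
t: 12.22
tool_pos: [0.5042, 0.2989, 0.0881]
ee_rot: [-172.3, 0.1, 89.1]
ft_force: [-13.1, 0.0, 6.1]
opening: 0.0001
grasp_force: 6.8
```

{"fn": "jog_arm", "kwargs": {
  "targets": [
    [0,0.003,0,0,0],
    [0,0.002,0,0,0],
    [0,0,0,0,0]
  ]
}}

```text
t: 12.47
tool_pos: [0.5046, 0.2988, 0.088]
ee_rot: [-171.7, 0.2, 89.2]
ft_force: [-23.6, 0.2, 10.5]
opening: -0.0
grasp_force: 12.4
```

The lever is against its stop (force rose to 24 N with no further motion). Backing off straight, then up and clear.

{"fn": "jog_arm", "kwargs": {
  "targets": [
    [0,-0.015,-0.001,0,0],
    [0,-0.03,-0.003,0,0],
    [0,-0.03,-0.003,0,0],
    [0,-0.03,-0.002,0,0],
    [0,-0.02,0,0,0]
  ]
}}

```text
t: 12.88
tool_pos: [0.3868, 0.2892, 0.0884]
ee_rot: [-172.9, 0.1, 89.1]
ft_force: [-0.9, -0.0, -0.3]
opening: 0.0
grasp_force: 0.0
```

{"fn": "jog_arm", "kwargs": {
  "targets": [
    [0,0,0,0.03,0],
    [0,0,0,0.035,0],
    [0,0,0,0.035,0],
    [0,0,0,0.03,0],
    [0,0,0,0,0]
  ]
}}

```text
t: 13.3
tool_pos: [0.3924, 0.2921, 0.2253]
ee_rot: [-173.5, -0.4, 89.0]
ft_force: [0.7, 0.8, -0.0]
opening: -0.0002
grasp_force: 0.0
```

Run:
```python
from h import *
look('m6')
T=np.load("/tmp/T.npy");S=np.load("/tmp/S.npy")
g=lambda i:cv2.convertScaleAbs(cv2.resize(i,(400,400),interpolation=2),alpha=1.6)
cv2.imwrite("pics/f6.png",np.hstack([g(T[130:370,130:370]),g(S[70:290,150:370])]))
```

```text
13.3 [0.39235684 0.29211959 0.22533811] [ 0.679525    0.7545824  -0.01276016]
beak angle mod120 (spoke+60): [(np.float64(28.5), 119), (np.float64(29.5), 129), (np.float64(29.0), 129), (np.float64(30.0), 131), (np.float64(28.0), 134), (np.float64(27.5), 153)]
```

View pics/f6.png

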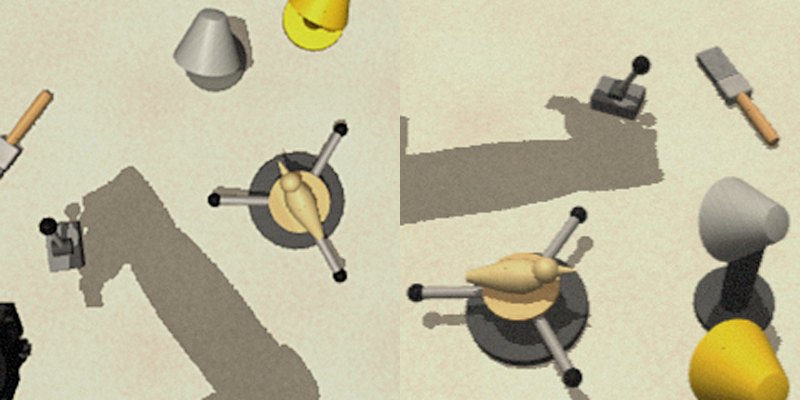

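Run:
```python
from h import *
print(bp("top",(158.8,265.6),.088),bp("scene",(282.5,105.7),.088))
robot.hand_in()
```

```text
[0.52852523 0.29990057 0.088     ] [0.53073544 0.2977701  0.088     ]
the job is handed in; nothing more can be done
```

The job is handed in at about 13 s: the beak points at the grey lamp's post (about 29° measured against 29.6°, some 3 mm off its axis), the switch lever is at its far stop, and the hand is clear of everything.

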